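Take the sample carrier off the keeper hook and set it in the tray

TASK

Take the sample-jar carrier off the drain stand's safety hook: with the carrier's own hanging bar, gently press the sprung keeper back until it stops, lift the bar out past the horn, and set the carrier down, without letting it drop, flat and upright inside the white tray. Do not force or knock the hook (it and its keeper bend above 20 N), do not touch the stand with the gripper, keep the carrier upright and leave the other glassware alone.

Things in the scene. Friction and masses are not known exactly. Their poses are not given: they have to be found in the camera images.
- stand: Fixed steel drain stand. Origin on the bench under the nominal tip of the hook's horn; x points from the horn back to the column, z up. Base plate 230 x 150 x 12 mm (x -70 to +160), column 24 x 30 mm at x = +125, 166 mm high, level beam to the hook. The hook block is clamped on the beam up to 10 mm either way of nominal along x: this differs every time and is NOT measured; feel or see it.
- hook_seat (a point): Nominal point (block +-10 mm in x) on the flat seat, z = 166 of the stand, below the tip of the fixed horn. Hook 14 mm wide; front wall 6 mm thick, inner face 32 mm before the tip; from it the horn runs back over the seat, underside 11, top 16 mm above it. The bar lies under the horn and cannot go straight up; its way out is the throat behind the tip, shut by the keeper.
- keeper_place (a point): Nominal (+-10 mm) middle of the keeper's face at the bar's height, 1 mm behind the horn tip. Upright flap 25 mm wide, top 22 mm above the seat, pivot 30 mm under it. Pushed to +x by the bar it yields at 2.5 rising to 5.5 N, hard stop after 13 mm; there the bar is about 4 mm clear behind the horn, rises along the keeper, which shuts behind it. From its start the bar meets the stop after 16 to 36 mm.
- beam (a point): Underside of the beam that carries the hook (10 mm wide, 9 mm high, along the stand's x), half-way to the column; it passes through the carrier's bail. To draw the carrier off, hold it 20 to 36 mm above where it hung (lower, the bar meets horn or keeper; higher, the lids meet the hook's pivot, 36 mm below the seat) and move it about 115 mm to the stand's -x from the pressed position; then raise it.
- carrier: Stainless jar carrier, 0.4 to 0.65 kg, hanging on the hook. Origin at the centre of its underside, z up. Basket 70 (x) x 122 (y) x 40 mm with two white jars fixed in it (lids reach z = 59). Rigid bail: straps 14 x 5 mm at y = -54 and +54 rise to a round hanging bar, diameter 8, along y at z = 140. Two posts (y = -24, +24) above the bar carry a grey grip block. The basket hangs 18 mm above the base plate.
- carrier_bar (a point): Centre of the hanging bar, carrier x = 0, y = 0, z = 140 mm; axes as the carrier's.
- carrier_grip (a point): Centre of the grey grip block, z = 186 mm of the carrier: 14 (x) x 60 (y) x 24 (z) mm; grip it across its 14 mm from above, firmly; moved fast, the hanging carrier swings sideways in the grip. Axes as the carrier's.
- tray: Fixed shallow white tray, 130 (x) x 175 (y) x 18 mm outside, walls and floor 5 mm thick. Origin at the centre of its underside. The carrier goes in with its long side along the tray's long side, either way round.
- jar_a: Loose sample jar with red lid, 52 mm across, 105 mm high; origin under its base.
- jar_b: Loose small jar with white lid, 48 mm across, 70 mm high; origin under its base.
- jar_c: Loose sample jar with yellow lid, 52 mm across, 105 mm high; origin under its base.
- beaker: Loose glass beaker, 80 mm across, 100 mm high; origin under its base.
- flask: Loose conical flask, 84 mm across, 125 mm high; origin under its base.
- rack: Loose steel tube rack, 70 x 160 mm, tubes 91 mm high; origin under its centre.
Things that resemble listed ones, but are neither listed nor needed, are in the scene too. What is shaped like the carrier but green, orange or turquoise is not meant.

How it is judged:
By the outcome, as a careful person would: the job done as asked, in the order asked, and still so for the second after the job is handed in, with the robot touching nothing.
It also fails if it takes over 72 s, if anything falls off the work surface, if the arm or the gripper's body presses on something with over 40 N, if the wrist force passes 120 N, or if a joint passes its speed limit or range.

ROBOT

A 6-joint arm with a two-finger parallel gripper is mounted at the origin on the work surface. World frame = base frame: x ahead of the robot, y to its left, z up, the work surface at z = 0. Lengths are in mm, angles in rad, forces in N, time in s.
With the tool pointing down it reaches from about 425 to 950 mm from the base axis. Payload 14.7 kg.
Tool frame: the origin (TCP) lies between the finger pads; the fingertips stand 17 mm ahead of it and the grasp point (between the pads) lies 2 mm behind it; y points along the fingers, x is the direction in which the jaws open and shut, and the axes are right-handed (so a half turn about y gives the same grasp; the last joint's range is limited). The gripper opens to 85 mm and grips with 20 to 120 N. Pads are 22 mm wide; open, the fingers measure 114 mm over their backs; the gripper's body (76 mm by 85 mm) begins 54 mm behind the grasp point. The pads swing forward as they close: fully open they stand 13 mm farther back than shut.
Start: joints at [1.181, 0.48, 1.596, -0, 1.065, -0.047], TCP at [218.457, 612.184, 248.297] pointing down, gripper open.
Joint ranges: [-2.75, 2.75], [-0.82, 2.05], [0.23, 2.67], [-1.56, 4.7], [0.09, 2.69], [-2.92, 2.92]. Speed limits (rad/s): [1.89, 1.89, 2.39, 3.01, 3.01, 3.01].

INTERFACE

Orientations are given as a unit quaternion [w, x, y, z].
In Python, from station import sense, capture, job_done gives the robot as it stands.
- The arm moves only by the tool servo_tool, never from a script. Its arguments are lists of equal length, an entry for each row: "slide": the shift along the tool's x, y, z in m, a list of three; "turn": the turn about the tool's y in degrees. In form: {"slide": [[x, y, z], ...], "turn": [turn, ...]}. A call has 1 to 12 rows; each row shifts and turns the commanded pose from where the row before left it, along the tool's axes as they then stand; what a row does not reach is not made up. A row lasts 1/10 s, in which the tool goes at most 50 mm and 8.59 degrees, less where a joint would pass 70% of its speed; a pose out of reach is approached as far as the arm can. A call with a gripper value outside its range is refused whole. "hand" is the closure in counts, from 0 (fully open) to 255 (shut), set as the call begins (left out, the last holds). The fingers move at their own pace and stop on an object; the grip force is fixed at half the most. Time passes only in rows, so rows that do not move let the fingers close. It gives the time, the measured TCP pose, the force and the opening at its end, in the units of the state.
- sense(): the state, without advancing time (a new reading comes with each control period).
- capture(name): name is "scene" or "top" or "wrist"; returns a dict with "frame" (384x512x3 uint8, blue, green, red), "depth" (384x512 float32, mm along the optical axis (not along the pixel's ray), 0 where there is no reading), "intrinsics" (3x3 intrinsics, pixels), "cam_to_world" (4x4, takes a point from camera to world coordinates); the wrist camera has in their place "mount" (4x4, takes a point from camera to tool coordinates, whose origin is the TCP and whose axes are the tool frame's). Camera axes: x right, y down, z forward; pixel columns grow to the right and rows downward; lengths in mm; the calibration is good to about 2 mm. A picture is of the moment at which its call begins: read the wrist's pose just before it.
- job_done(): hands the job in, once; it reports no verdict.
The state is a dict: "t": time; "joint_pos": joint angles; "dq": joint speeds; "tau": joint torques, N m; "ee_pos": TCP position; "tool_rot": TCP orientation; "force": force on the tool from outside, world axes, zero at the start; "torque": the same for the moment, N m; "grip_width": finger opening in mm.
Only numpy, scipy, OpenCV 4.12 (cv2) and the standard library are available. Lean on these libraries where they do the work, as an engineer would, in place of code of your own. Each camera call takes 0.05 s, during which the arm holds its last target. There are 200 camera calls.

## Working session

There is one attempt and no reset: what is moved stays moved. The work goes in short steps, Python scripts to look and compute and a tool call to move; the robot and the scene stay as the last step left them, time stands still between calls to the robot, and variables do not carry over. Pictures are saved under pics/ and viewed, about 8 in all and at most 12, crops included, and the job is handed in when it is done.

Besides the shell and the picture viewer there is one more tool, called after ">>>" as name(argument=value, ...), one argument or row to a line, values as JSON. servo_tool: Moves the arm, as the interface text tells. Its arguments: {"type":"object","properties":{"slide":{"type":"array"},"turn":{"type":"array"},"hand":{"type":"number"}},"required":["slide","turn"]}

```bash
mkdir -p pics; cat > h.py <<'E'
import numpy as np, cv2, pickle
from scipy.spatial.transform import Rotation as R
from station import sense, capture
def cloud(c, T=None):
    K=c["intrinsics"]; d=c["depth"]; v,u=np.mgrid[:d.shape[0],:d.shape[1]]
    P=np.stack([(u-K[0,2])/K[0,0]*d,(v-K[1,2])/K[1,1]*d,d],-1)
    T=c["cam_to_world"] if T is None else T
    return P@T[:3,:3].T+T[:3,3]
def tool(s):
    T=np.eye(4); q=s["tool_rot"]; T[:3,:3]=R.from_quat([q[1],q[2],q[3],q[0]]).as_matrix(); T[:3,3]=s["ee_pos"]; return T
E
python3 - <<'E'
from h import *
s=sense(); print(s); print(tool(s).round(3))
a=capture("scene"); b=capture("top")
pickle.dump((a,b),open("c0.pkl","wb"))
for n,c in (("scene",a),("top",b)):
    cv2.imwrite(f"pics/{n}0.png",cv2.resize(c["frame"],(768,576))); print(c["intrinsics"],c["cam_to_world"].round(3))
E
```

```text
{'t': 0.0, 'joint_pos': array([ 1.18136969e+00,  4.80824983e-01,  1.59688807e+00, -3.40148741e-05,
        1.06511914e+00, -4.66017423e-02]), 'dq': array([ 1.81736612e-04,  2.18475728e-03, -9.48027767e-05, -1.31145622e-03,
       -2.76765423e-04, -1.09336493e-03]), 'tau': array([-1.18704338e-03, -9.50663924e+01, -4.30168569e+01, -5.15719730e-04,
        1.31782753e-02,  3.28636702e-05]), 'ee_pos': array([218.33277489, 611.8004709 , 247.67154546]), 'tool_rot': array([-0.57771168,  0.57820047,  0.40702605, -0.40775389]), 'force': array([-0.84200164, -0.29575601,  0.06042055]), 'torque': array([ 0.033015  , -0.03286765, -0.04651693]), 'grip_width': 85.55101316549238}
[[ 3.36000e-01 -0.00000e+00 -9.42000e-01  2.18333e+02]
 [ 9.42000e-01 -1.00000e-03  3.36000e-01  6.11800e+02]
 [-1.00000e-03 -1.00000e+00  0.00000e+00  2.47672e+02]
 [ 0.00000e+00  0.00000e+00  0.00000e+00  1.00000e+00]]
[[480.85340796   0.         263.6481645 ]
 [  0.         480.85340796 190.84944323]
 [  0.           0.           1.        ]] [[-8.810000e-01  4.190000e-01 -2.210000e-01  8.003440e+02]
 [ 4.730000e-01  7.680000e-01 -4.310000e-01  5.660460e+02]
 [-1.100000e-02 -4.840000e-01 -8.750000e-01  1.274922e+03]
 [ 0.000000e+00  0.000000e+00  0.000000e+00  1.000000e+00]]
[[384.73337965   0.         251.58771189]
 [  0.         384.73337965 190.67939389]
 [  0.           0.           1.        ]] [[-2.900000e-02 -9.950000e-01  9.400000e-02  3.865930e+02]
 [-9.990000e-01  3.000000e-02  1.800000e-02 -1.093400e+01]
 [-2.000000e-02 -9.400000e-02 -9.950000e-01  1.444393e+03]
 [ 0.000000e+00  0.000000e+00  0.000000e+00  1.000000e+00]]
```

View pics/scene0.png

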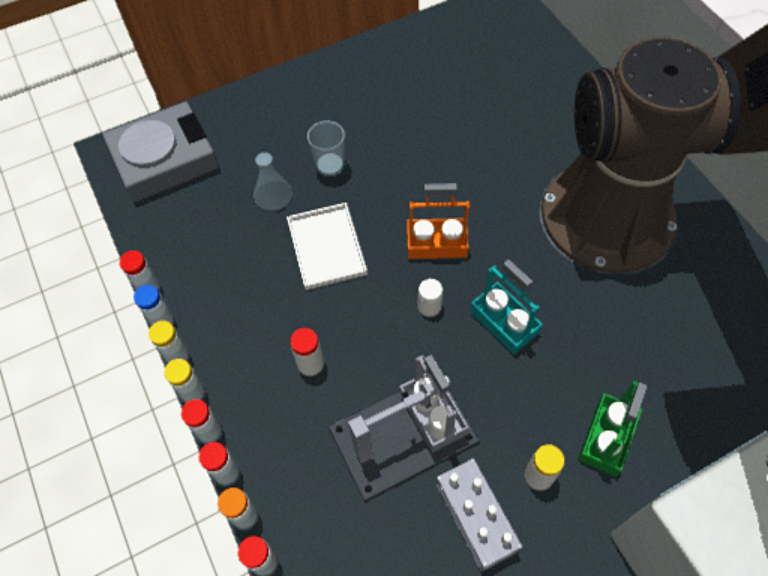

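View pics/top0.png

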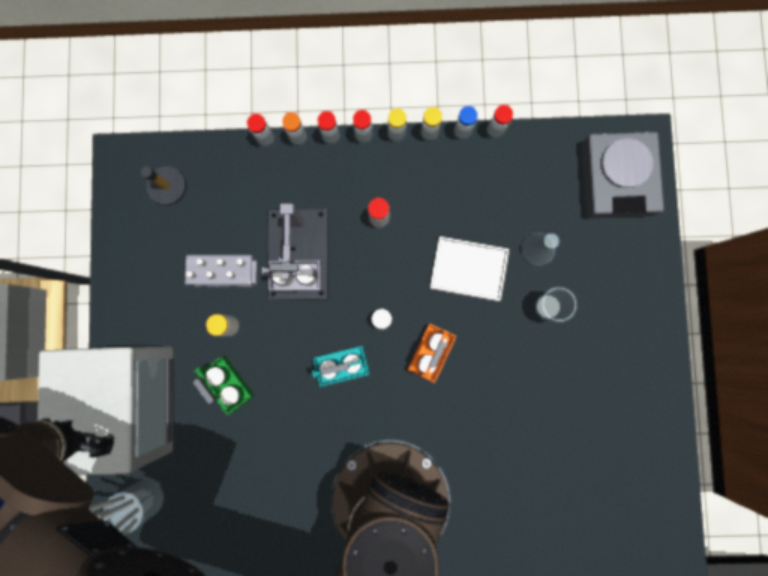

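The scene view shows the steel stand at (405,430) with the grey carrier on its hook, its grip block at (437,372). The top view shows it at (297,270). There are four carrier-shaped things in the scene view: grey (437,400), turquoise (507,310), orange (438,230) and green (615,430). Only the grey one is uncoloured and hangs on the hook, so that is the one meant. The tray is at scene (327,245), top (470,268). Next I measure both and confirm with a crop.

```bash
python3 - <<'E'
from h import *
a,b=pickle.load(open("c0.pkl","rb"))
def rect(P): 
    r=cv2.minAreaRect(P[:,:2].astype(np.float32)); return np.round(r[0],1),np.round(r[1],1),round(r[2],1)
for n,c,box,tb in (("scene",a,(215,235,325,335),(185,130,250,195)),("top",b,(170,130,225,205),(280,150,345,205))):
    W=cloud(c); f=c["frame"].astype(int)
    x0,y0,x1,y1=box; P=W[y0:y1,x0:x1].reshape(-1,3)
    # histogram z
    h=np.histogram(P[:,2],np.arange(-10,260,10)); print(n,dict(zip(h[1].astype(int),h[0])))
    for lo,hi in ((205,245),(160,200)):
        Q=P[(P[:,2]>lo)&(P[:,2]<hi)]
        print(lo,hi,len(Q),rect(Q) if len(Q)>3 else '',np.median(Q[:,2]).round(1), Q.min(0).round(),Q.max(0).round())
    Q=P[(P[:,2]>5)&(P[:,2]<22)]; print("plate",rect(Q))
    x0,y0,x1,y1=tb; m=(f[y0:y1,x0:x1].min(-1)>150).astype(np.uint8); 
    n_,l,st,_=cv2.connectedComponentsWithStats(m); k=1+st[1:,4].argmax(); Q=W[y0:y1,x0:x1][l==k]
    print("tray",rect(Q),np.percentile(Q[:,2],[5,50,95]).round(1))
i=cv2.resize(a["frame"][225:340,210:330],(720,690),interpolation=cv2.INTER_CUBIC)[:600]
j=cv2.resize(b["frame"][125:205,165:230],(0,0),fx=7,fy=7,interpolation=cv2.INTER_CUBIC)
j=j[:560]
o=np.zeros((600,800,3),np.uint8); i=cv2.resize(i,(400,333)); o[:333,:400]=i; j=cv2.resize(j,(400,492));o[:492,400:]=j
cv2.imwrite("pics/crop.png",o)
E
```

```text
scene {np.int64(-10): np.int64(1664), np.int64(0): np.int64(4006), np.int64(10): np.int64(2501), np.int64(20): np.int64(33), np.int64(30): np.int64(221), np.int64(40): np.int64(124), np.int64(50): np.int64(578), np.int64(60): np.int64(305), np.int64(70): np.int64(166), np.int64(80): np.int64(163), np.int64(90): np.int64(169), np.int64(100): np.int64(28), np.int64(110): np.int64(27), np.int64(120): np.int64(33), np.int64(130): np.int64(37), np.int64(140): np.int64(43), np.int64(150): np.int64(69), np.int64(160): np.int64(386), np.int64(170): np.int64(121), np.int64(180): np.int64(78), np.int64(190): np.int64(14), np.int64(200): np.int64(9), np.int64(210): np.int64(28), np.int64(220): np.int64(114), np.int64(230): np.int64(49), np.int64(240): np.int64(0)}
205 245 198 (array([552.1, 212.6]), array([60.3, 15.2]), 88.7) 228.1 [544. 183. 206.] [560. 243. 234.]
160 200 599 (array([614. , 231.1]), array([171.4, 110.2]), 16.0) 167.3 [531. 157. 160.] [705. 269. 197.]
plate (array([601.4, 198.5]), array([279.9, 309.4]), 61.6)
tray (array([639.4, 138.3]), array([904.8, 130.3]), 77.6) [ 1.9  7.1 
[... 398 characters left out ...]
p.int64(8), np.int64(130): np.int64(12), np.int64(140): np.int64(15), np.int64(150): np.int64(28), np.int64(160): np.int64(182), np.int64(170): np.int64(40), np.int64(180): np.int64(29), np.int64(190): np.int64(1), np.int64(200): np.int64(1), np.int64(210): np.int64(20), np.int64(220): np.int64(67), np.int64(230): np.int64(10), np.int64(240): np.int64(0)}
205 245 98 (array([549.5, 212.4]), array([60. , 12.5]), 88.3) 225.7 [543. 182. 209.] [557. 242. 237.]
160 200 252 (array([614.7, 227.1]), array([168.7, 110.3]), 13.0) 166.4 [530. 156. 160.] [701. 268. 193.]
plate (array([621. , 218.8]), array([204.2, 283.2]), 88.0)
tray (array([ 487.3, -177.3]), array([200.5, 333.3]), 62.2) [-1.   4.8 18. ]
```

View pics/crop.png

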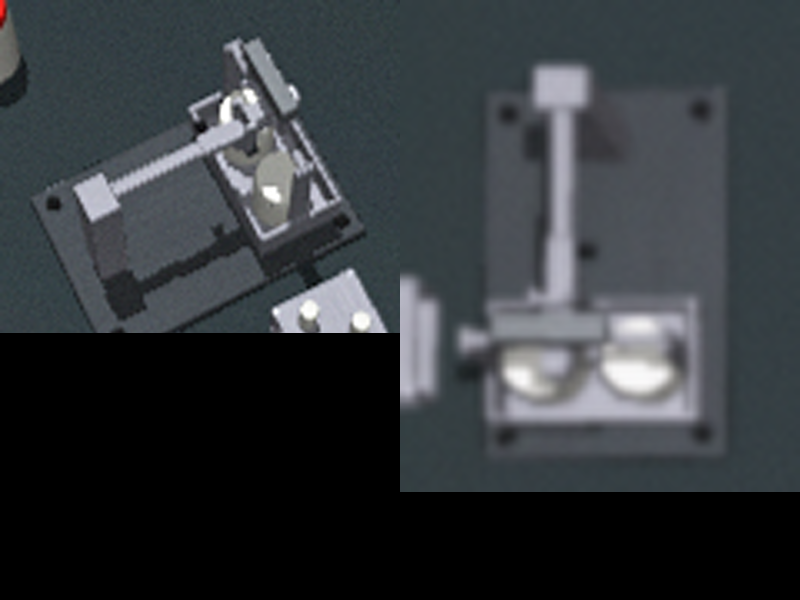

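The crop confirms it. The grey carrier hangs on the stand, its grip block is at about world (551, 212), top z about 227, and the beam runs roughly along world x. I now turn and rise.

>>> servo_tool(
  slide=[
    [0,-0.014,0],
    [0,-0.014,0],
    [0,-0.014,0],
    [0,-0.014,0],
    [0,-0.014,0],
    [0,-0.014,0],
    [0,-0.014,0],
    [0,-0.014,0],
    [0,-0.014,0],
    [0,0,0],
  ],
  turn=[8,8,8,8,8,8,8,8,8,0],
  hand=0,
)

```text
t: 1.1
ee_pos: [218.7, 612.8, 375.8]
tool_rot: [0.708, -0.706, 0.011, -0.011]
force: [0.4, -1.1, -0.2]
grip_width: 85.0
```

```bash
python3 - <<'E'
from h import *
a,b=pickle.load(open("c0.pkl","rb"))
s=sense(); T=tool(s); print(T.round(3)); print("to view pos (tool)",T[:3,:3].T@(np.array([530,212.5,375])-T[:3,3]))
for n,c,tb in (("scene",a,(185,130,250,195)),("top",b,(280,150,345,205))):
    f=c["frame"]; x0,y0,x1,y1=tb; m=(f.min(-1)>130).astype(np.uint8); M=np.zeros_like(m); M[y0:y1,x0:x1]=m[y0:y1,x0:x1]
    cs,_=cv2.findContours(M,cv2.RETR_EXTERNAL,cv2.CHAIN_APPROX_NONE); k=max(cs,key=cv2.contourArea)
    px=cv2.convexHull(k).reshape(-1,2); K=c["intrinsics"]; r=np.c_[(px-K[[0,1],2])/K[0,0],np.ones(len(px))]@c["cam_to_world"][:3,:3].T
    o=c["cam_to_world"][:3,3]; g=(o+r*((18-o[2])/r[:,2])[:,None])[:,:2]
    print(n,cv2.minAreaRect(g.astype(np.float32)))
    W=cloud(c)[cv2.erode(M,np.ones((3,3)))>0]; print("depth",cv2.minAreaRect(W[W[:,2]>13][:,:2].astype(np.float32)))
E
```

```text
[[ 1.00000e+00  1.00000e-03  3.10000e-02  2.18680e+02]
 [-3.10000e-02  2.00000e-03  1.00000e+00  6.12753e+02]
 [ 1.00000e-03 -1.00000e+00  2.00000e-03  3.75814e+02]
 [ 0.00000e+00  0.00000e+00  0.00000e+00  1.00000e+00]]
to view pos (tool) [ 3.23735727e+02  2.26563693e-01 -3.90279586e+02]
scene ((562.32861328125, -211.67250061035156), (181.43930053710938, 130.21942138671875), 77.66455841064453)
depth ((642.2612915039062, 143.35336303710938), (894.1358642578125, 123.12411499023438), 77.3351058959961)
top ((560.2401733398438, -214.64279174804688), (178.8441925048828, 134.66709899902344), 77.6857681274414)
depth ((486.2760009765625, -174.44683837890625), (190.68820190429688, 332.15936279296875), 61.22747802734375)
```

>>> servo_tool(
  slide=[
    [0.027,0,-0.0325],
    [0.027,0,-0.0325],
    [0.027,0,-0.0325],
    [0.027,0,-0.0325],
    [0.027,0,-0.0325],
    [0.027,0,-0.0325],
    [0.027,0,-0.0325],
    [0.027,0,-0.0325],
    [0.027,0,-0.0325],
    [0.027,0,-0.0325],
    [0.027,0,-0.0325],
    [0.027,0,-0.0325],
  ],
  turn=[0,0,0,0,0,0,0,0,0,0,0,0],
)

```text
t: 2.3
ee_pos: [531.7, 211.4, 373.3]
tool_rot: [-0.707, 0.707, -0.009, 0.008]
force: [0.5, 0.6, -0.4]
grip_width: 85.4
```

>>> servo_tool(
  slide=[
    [0,0,0],
    [0,0,0],
    [0,0,0],
  ],
  turn=[0,0,0],
)

```text
t: 2.6
ee_pos: [530.5, 213.4, 373.6]
tool_rot: [-0.707, 0.707, -0.01, 0.009]
force: [-0.0, -0.4, -0.2]
grip_width: 85.1
```

```bash
python3 - <<'E'
from h import *
s=sense(); T=tool(s); c=capture("wrist"); pickle.dump((T,c),open("w1.pkl","wb")); print(T.round(3)); print(c["mount"].round(3))
W=cloud(c,T@c["mount"]); ok=c["depth"]>0
for lo,hi in ((205,245),(155,200)):
    m=(ok&(W[...,2]>lo)&(W[...,2]<hi)).astype(np.uint8); n,l,st,ce=cv2.connectedComponentsWithStats(m)
    for k in range(1,n):
        if st[k,4]>60:
            Q=W[l==k]; print(lo,hi,st[k],cv2.minAreaRect(Q[:,:2].astype(np.float32)),np.percentile(Q[:,2],[5,50,95]).round(1))
cv2.imwrite("pics/w1.png",cv2.resize(c["frame"],(768,576)))
E
```

```text
[[ 1.00000e+00 -1.00000e-03  2.60000e-02  5.30538e+02]
 [-2.60000e-02 -0.00000e+00  1.00000e+00  2.13427e+02]
 [-1.00000e-03 -1.00000e+00 -0.00000e+00  3.73648e+02]
 [ 0.00000e+00  0.00000e+00  0.00000e+00  1.00000e+00]]
[[   1.      -0.      -0.       0.644]
 [  -0.      -0.284    0.959 -124.744]
 [  -0.      -0.959   -0.284   73.177]
 [   0.       0.       0.       1.   ]]
205 245 [270 154  16  63 976] ((551.3903198242188, 213.44737243652344), (59.15425109863281, 14.129881858825684), 89.00547790527344) [209.7 226.6 228. ]
155 200 [ 0  0 12 13 79] ((293.29534912109375, 387.310302734375), (17.007705688476562, 3.003386974334717), 31.565898895263672) [174.4 177.7 182.2]
155 200 [269 123  13  31 253] ((552.1482543945312, 254.86013793945312), (30.452104568481445, 13.69953727722168), 88.67444610595703) [165.3 172.5 175. ]
155 200 [ 286  156  123   31 1889] ((633.5015258789062, 213.4888458251953), (141.07351684570312, 31.323108673095703), 0.14510653913021088) [159.3 164.4 185.5]
155 200 [257 164  13  17 221] ((538.1044311523438, 217.0409698486328), (14.298299789428711, 13.966829299926758), 87.437744140625) [159.7 180.9 182.2]
155 200 [  71  237   44   57 1238] ((330.9842834472656, 110.36430358886719), (15.19180679321289, 60.170814514160156), 12.084612846374512) [164.1 192.8 197.9]
```

View pics/w1.png

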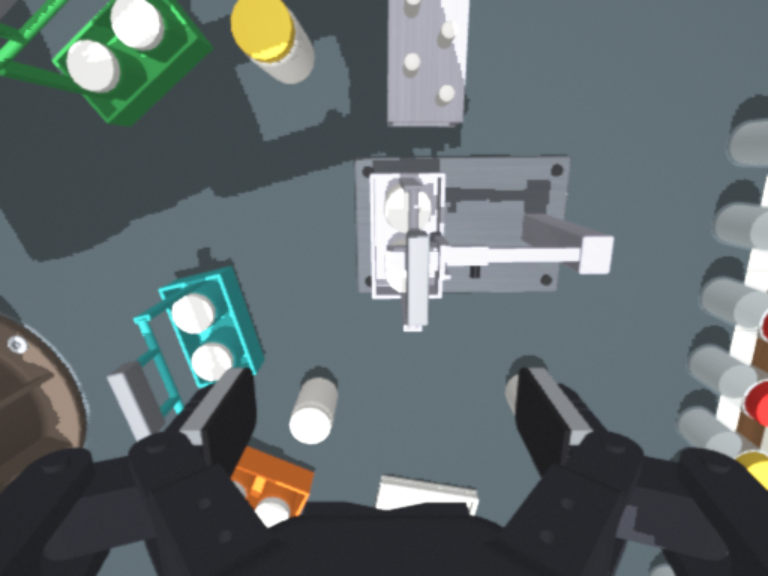

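The wrist view shows the grip block at pixel (415,280), which gives world (551.4, 213.4), top z 228. That agrees with both fixed views to 2 mm. The horn front appears at x ≈ 531, so the horn tip is at about 569. Descending to grip.

>>> servo_tool(
  slide=[
    [0.011,0,0],
    [0.01,0.01,0.0005],
    [0,0.016,0],
    [0,0.018,0],
    [0,0.018,0],
    [0,0.018,0],
    [0,0.018,0],
    [0,0.017,0],
    [0,0.015,0],
    [0,0.01,0],
    [0,0,0],
    [0,0,0],
  ],
  turn=[-0.5,0,0,0,0,0,0,0,0,0,0,0],
)

```text
t: 3.85
ee_pos: [552.5, 213.2, 234.3]
tool_rot: [-0.707, 0.707, -0.007, 0.007]
force: [-0.1, -0.1, 0.3]
grip_width: 85.3
```

```bash
python3 - <<'E'
from h import *
s=sense(); T=tool(s); c=capture("wrist"); print(T.round(3),s["force"])
W=cloud(c,T@c["mount"]); ok=c["depth"]>0
m=(ok&(W[...,2]>205)&(W[...,2]<245)&(abs(W[...,0]-551)<25)&(abs(W[...,1]-213)<45)).astype(np.uint8); Q=W[m>0]; print(len(Q),cv2.minAreaRect(Q[:,:2].astype(np.float32)),np.percentile(Q[:,2],[5,50,95]).round(1))
cv2.imwrite("pics/w2.png",c["frame"])
E
```

```text
[[ 1.00000e+00  0.00000e+00  2.00000e-02  5.52469e+02]
 [-2.00000e-02 -0.00000e+00  1.00000e+00  2.13238e+02]
 [ 0.00000e+00 -1.00000e+00 -0.00000e+00  2.34333e+02]
 [ 0.00000e+00  0.00000e+00  0.00000e+00  1.00000e+00]] [-0.09396265 -0.1131168   0.2950028 ]
3230 ((551.5532836914062, 213.62039184570312), (59.909027099609375, 14.019387245178223), 88.97740173339844) [216.4 226.8 227.9]
```

View pics/w2.png

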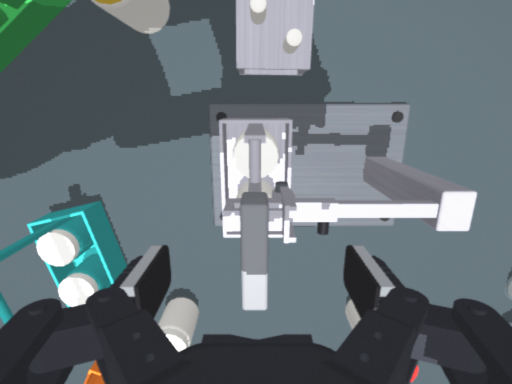

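The block sits between the pads, centred within 1 mm. Lower 15 mm, then close.

>>> servo_tool(
  slide=[
    [-0.0005,0.006,0],
    [-0.0005,0.006,0],
    [0,0.003,0],
    [0,0,0],
    [0,0,0],
  ],
  turn=[0,0,0,0,0],
)

```text
t: 4.4
ee_pos: [551.2, 213.1, 219.3]
tool_rot: [-0.707, 0.707, -0.007, 0.007]
force: [0.2, 0.5, 0.2]
grip_width: 85.4
```

>>> servo_tool(
  slide=[
    [0,0,0],
    [0,0,0],
    [0,0,0],
    [0,0,0],
    [0,0,0],
    [0,0,0],
    [0,0,0],
    [0,0,0],
    [0,0,0],
    [0,0,0],
  ],
  turn=[0,0,0,0,0,0,0,0,0,0],
  hand=255,
)

```text
t: 5.4
ee_pos: [551.2, 213.1, 219.4]
tool_rot: [0.707, -0.707, 0.007, -0.007]
force: [0.0, 0.6, 4.3]
grip_width: 13.0
```

>>> servo_tool(
  slide=[
    [0,-0.0005,0],
    [0,-0.0005,0],
    [0,-0.0005,0],
    [0,0,0],
    [0,0,0],
    [0,0,0],
  ],
  turn=[0,0,0,0,0,0],
)

```text
t: 6.0
ee_pos: [551.1, 213.1, 220.7]
tool_rot: [-0.707, 0.707, -0.007, 0.007]
force: [-0.4, 0.2, -4.3]
grip_width: 12.9
```

>>> servo_tool(
  slide=[
    [0.001,-0.0003,0],
    [0.0015,0,0],
    [0.002,0,0],
    [0.002,0,0],
    [0.002,0,0],
    [0.0015,0,0],
    [0.001,0,0],
    [0,0,0],
    [0,0,0],
  ],
  turn=[0,0,0,0,0,0,0,0,0],
)

```text
t: 6.9
ee_pos: [562.1, 212.9, 221.1]
tool_rot: [-0.707, 0.707, -0.007, 0.007]
force: [0.1, -0.1, -3.5]
grip_width: 12.8
```

>>> servo_tool(
  slide=[
    [0.001,0,0],
    [0.001,0,0],
    [0.001,0,0],
    [0.001,0,0],
    [0.001,0,0],
    [0.001,0,0],
    [0,0,0],
    [0,0,0],
  ],
  turn=[0,0,0,0,0,0,0,0],
)

```text
t: 7.7
ee_pos: [568.1, 212.7, 221.1]
tool_rot: [-0.707, 0.707, -0.007, 0.007]
force: [-3.0, 0.1, -3.1]
grip_width: 12.8
```

>>> servo_tool(
  slide=[
    [0.001,0,0],
    [0.001,0,0],
    [0.001,0,0],
    [0.001,0,0],
    [0.001,0,0],
    [0.001,0,0],
    [0,0,0],
    [0,0,0],
  ],
  turn=[0,0,0,0,0,0,0,0],
)

```text
t: 8.5
ee_pos: [574.1, 212.6, 221.0]
tool_rot: [-0.707, 0.707, -0.007, 0.007]
force: [-5.0, 0.2, -4.7]
grip_width: 13.0
```

>>> servo_tool(
  slide=[
    [0.001,0,0],
    [0.001,0,0],
    [0,0,0],
    [0,0,0],
  ],
  turn=[0,0,0,0],
)

```text
t: 8.9
ee_pos: [576.2, 212.6, 221.1]
tool_rot: [0.707, -0.707, 0.007, -0.007]
force: [-4.5, -0.3, -3.7]
grip_width: 12.6
```

>>> servo_tool(
  slide=[
    [0.001,0,0],
    [0,0,0],
    [0,0,0],
  ],
  turn=[0,0,0],
)

```text
t: 9.2
ee_pos: [577.2, 212.5, 221.1]
tool_rot: [0.707, -0.707, 0.007, -0.007]
force: [-4.3, 0.5, -4.1]
grip_width: 12.7
```

>>> servo_tool(
  slide=[
    [0.001,0,0],
    [0,0,0],
    [0,0,0],
  ],
  turn=[0,0,0],
)

```text
t: 9.5
ee_pos: [578.1, 212.5, 221.1]
tool_rot: [-0.707, 0.707, -0.007, 0.007]
force: [-4.9, -0.4, -4.8]
grip_width: 12.7
```

>>> servo_tool(
  slide=[
    [0.001,0,0],
    [0,0,0],
    [0,0,0],
  ],
  turn=[0,0,0],
)

```text
t: 9.8
ee_pos: [579.1, 212.5, 221.1]
tool_rot: [0.707, -0.707, 0.007, -0.007]
force: [-5.3, -0.1, -4.7]
grip_width: 12.7
```

>>> servo_tool(
  slide=[
    [0.0005,0,0],
    [0,0,0],
    [0,0,0],
  ],
  turn=[0,0,0],
)

```text
t: 10.1
ee_pos: [579.2, 212.5, 221.0]
tool_rot: [-0.707, 0.707, -0.007, 0.007]
force: [-6.8, 0.0, -3.2]
grip_width: 12.8
```

>>> servo_tool(
  slide=[
    [0.0004,0,0],
    [0,0,0],
    [0,0,0],
  ],
  turn=[0,0,0],
)

```text
t: 10.4
ee_pos: [579.4, 212.5, 221.0]
tool_rot: [-0.707, 0.707, -0.007, 0.007]
force: [-8.4, -0.6, -1.7]
grip_width: 12.7
```

The hard stop is felt at TCP x ≈ 579.3 (28 mm of travel, force up to 8.4 N). Back off slightly and lift.

>>> servo_tool(
  slide=[
    [-0.0006,0,0],
    [0,-0.001,0],
    [0,-0.001,0],
    [0,-0.001,0],
    [0,-0.0015,0],
    [0,-0.0015,0],
    [0,0,0],
  ],
  turn=[0,0,0,0,0,0,0],
)

```text
t: 11.1
ee_pos: [579.7, 212.5, 227.5]
tool_rot: [0.707, -0.707, 0.007, -0.007]
force: [-3.5, 0.6, -2.5]
grip_width: 12.7
```

>>> servo_tool(
  slide=[
    [0,-0.0015,0],
    [0,-0.0015,0],
    [0,-0.002,0],
    [0,-0.002,0],
    [0,-0.002,0],
    [0,-0.002,0],
    [0,0,0],
  ],
  turn=[0,0,0,0,0,0,0],
)

```text
t: 11.8
ee_pos: [579.8, 212.6, 238.6]
tool_rot: [0.707, -0.707, 0.007, -0.007]
force: [-2.3, 0.4, -1.3]
grip_width: 13.0
```

>>> servo_tool(
  slide=[
    [0,-0.002,0],
    [0,-0.002,0],
    [0,-0.002,0],
    [0,-0.0025,0],
    [0,0,0],
    [0,0,0],
  ],
  turn=[0,0,0,0,0,0],
)

```text
t: 12.4
ee_pos: [579.6, 212.5, 246.7]
tool_rot: [0.707, -0.707, 0.007, -0.007]
force: [-0.3, 0.0, -3.4]
grip_width: 13.0
```

```bash
python3 - <<'E'
from h import *
s=sense(); T=tool(s); c=capture("wrist"); print(T.round(3),s["force"])
W=cloud(c,T@c["mount"]); ok=c["depth"]>0
m=(ok&(W[...,2]>225)&(W[...,2]<275)&(abs(W[...,0]-579)<25)&(abs(W[...,1]-213)<45)).astype(np.uint8); Q=W[m>0]; print(len(Q),cv2.minAreaRect(Q[:,:2].astype(np.float32)),np.percentile(Q[:,2],[5,50,95]).round(1))
cv2.imwrite("pics/w3.png",c["frame"])
E
```

```text
[[ 1.00000e+00  0.00000e+00  2.00000e-02  5.79574e+02]
 [-2.00000e-02  0.00000e+00  1.00000e+00  2.12520e+02]
 [ 0.00000e+00 -1.00000e+00  0.00000e+00  2.46677e+02]
 [ 0.00000e+00  0.00000e+00  0.00000e+00  1.00000e+00]] [-0.26976356  0.00419767 -3.43726887]
6793 ((580.15576171875, 212.70068359375), (47.34278106689453, 53.45354461669922), 38.65380096435547) [239.8 254.2 273.2]
```

View pics/w3.png

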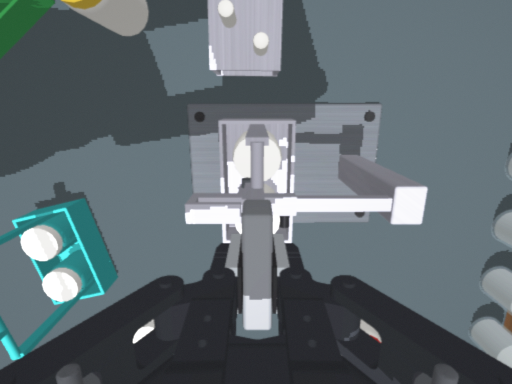

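Block top is at z ≈ 254, i.e. 27 mm up with no slip. The bar is above and behind the horn, and the carrier is level. Draw off to −x.

>>> servo_tool(
  slide=[
    [-0.003,0,0],
    [-0.006,0,0],
    [-0.009,0,0],
    [-0.012,0,0],
    [-0.014,0,-0.001],
    [-0.015,0,0],
    [-0.015,0,0],
    [-0.014,0,-0.001],
    [-0.012,0,0],
    [-0.009,0,0],
    [-0.006,0,0],
    [-0.003,0,0],
  ],
  turn=[0,0,0,0,0,0,0,0,0,0,0,0],
)

```text
t: 13.65
ee_pos: [461.0, 212.9, 246.7]
tool_rot: [0.707, -0.707, 0.007, -0.007]
force: [-0.3, 0.0, -2.9]
grip_width: 12.9
```

>>> servo_tool(
  slide=[
    [-0.001,0,0],
    [0,0,0],
    [0,0,0],
  ],
  turn=[0,0,0],
)

```text
t: 13.95
ee_pos: [460.8, 212.9, 246.5]
tool_rot: [0.707, -0.707, 0.007, -0.007]
force: [-0.2, -0.3, -3.3]
grip_width: 12.7
```

>>> servo_tool(
  slide=[
    [0,-0.004,0],
    [0,-0.009,0],
    [0,-0.013,0],
    [0,-0.016,0],
    [0,-0.017,0],
    [0,-0.017,0],
    [0,-0.017,0],
    [0,-0.016,0],
    [0,-0.013,0],
    [0,-0.009,0],
    [0,-0.005,0],
    [0,0,0],
  ],
  turn=[0,0,0,0,0,0,0,0,0,0,0,0],
)

```text
t: 15.15
ee_pos: [460.6, 212.9, 383.0]
tool_rot: [0.707, -0.707, 0.007, -0.007]
force: [0.1, -0.3, -3.8]
grip_width: 12.8
```

```bash
python3 - <<'E'
from h import *
s=sense(); T=tool(s); print(T.round(3),s["force"])
print(T[:3,:3].T@(np.array([561,-213,s["ee_pos"][2]])-T[:3,3]))
E
```

```text
[[ 1.00000e+00  1.00000e-03  2.00000e-02  4.60581e+02]
 [-2.00000e-02  0.00000e+00  1.00000e+00  2.12917e+02]
 [ 1.00000e-03 -1.00000e+00  0.00000e+00  3.83002e+02]
 [ 0.00000e+00  0.00000e+00  0.00000e+00  1.00000e+00]] [ 0.08113805 -0.29337812 -3.76505218]
[ 1.08877318e+02 -2.92872339e-02 -4.23833659e+02]
```

>>> servo_tool(
  slide=[
    [0.001,0,-0.003],
    [0.002,0,-0.006],
    [0.002,0,-0.009],
    [0.003,0,-0.012],
    [0.004,0,-0.015],
    [0.005,0,-0.018],
    [0.005,0,-0.02],
    [0.006,0,-0.022],
    [0.006,0,-0.024],
    [0.006,0,-0.025],
    [0.006,0,-0.025],
    [0.006,0,-0.025],
  ],
  turn=[0,0,0,0,0,0,0,0,0,0,0,0],
)

```text
t: 16.35
ee_pos: [508.3, 5.8, 382.5]
tool_rot: [-0.707, 0.707, -0.007, 0.007]
force: [0.8, -0.2, -4.2]
grip_width: 13.2
```

>>> servo_tool(
  slide=[
    [0.006,0,-0.025],
    [0.006,0,-0.025],
    [0.006,0,-0.025],
    [0.006,0,-0.025],
    [0.006,0,-0.024],
    [0.006,0,-0.022],
    [0.005,0,-0.02],
    [0.005,0,-0.018],
    [0.004,0,-0.015],
    [0.003,0,-0.011],
    [0.002,0,-0.007],
    [0.001,0,-0.003],
  ],
  turn=[0,0,0,0,0,0,0,0,0,0,0,0],
)

```text
t: 17.55
ee_pos: [560.1, -213.6, 382.5]
tool_rot: [0.707, -0.707, 0.007, -0.007]
force: [-1.3, -0.6, -4.3]
grip_width: 13.0
```

>>> servo_tool(
  slide=[
    [0,0.002,0],
    [0,0.006,0],
    [0,0.01,0],
    [0,0.014,0],
    [0,0.016,0],
    [0,0.016,0],
    [0,0.014,0],
    [0,0.01,0],
    [0,0.006,0],
    [0,0.002,0],
    [0,0,0],
    [0,0,0],
  ],
  turn=[0.5,1,1.2,1.5,1.5,1.5,1.5,1.2,1,0.4,0,0],
)

```text
t: 18.75
ee_pos: [560.3, -213.3, 287.2]
tool_rot: [-0.703, 0.703, -0.076, 0.077]
force: [0.7, 0.0, -3.5]
grip_width: 12.6
```

```bash
python3 - <<'E'
from h import *
s=sense(); T=tool(s); print(T.round(3),s["force"],s["grip_width"])
c=capture("top"); a=capture("scene"); f=a["frame"]
cv2.imwrite("pics/p1.png",np.hstack([cv2.resize(f[60:260,140:300],(400,500)),cv2.resize(c["frame"][120:240,260:356],(400,500))]))
E
```

```text
[[ 9.77000e-01  1.00000e-03  2.15000e-01  5.60300e+02]
 [-2.15000e-01 -0.00000e+00  9.77000e-01 -2.13345e+02]
 [ 1.00000e-03 -1.00000e+00 -0.00000e+00  2.87183e+02]
 [ 0.00000e+00  0.00000e+00  0.00000e+00  1.00000e+00]] [ 0.65067712  0.03933165 -3.48684169] 12.59272543272451
```

View pics/p1.png

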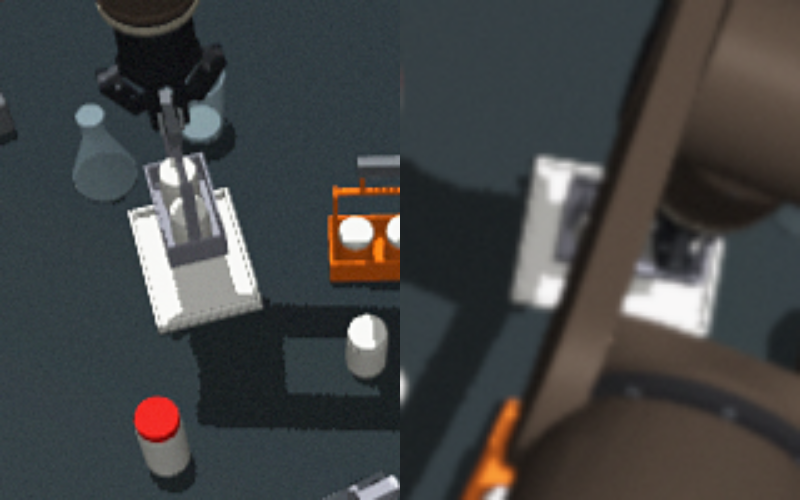

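The scene crop shows the carrier upright and aligned over the tray, with its flask and beaker clear. Lower it.

>>> servo_tool(
  slide=[
    [0,0.003,0],
    [0,0.007,0],
    [0,0.01,0],
    [0,0.012,0],
    [0,0.012,0],
    [0,0.012,0],
    [0,0.01,0],
    [0,0.008,0],
    [0,0.005,0],
    [0,0.003,0],
    [0,0.002,0],
    [0,0,0],
  ],
  turn=[0,0,0,0,0,0,0,0,0,0,0,0],
)

```text
t: 20.05
ee_pos: [560.0, -213.2, 202.7]
tool_rot: [-0.703, 0.703, -0.077, 0.077]
force: [-0.0, -0.3, -4.2]
grip_width: 13.0
```

>>> servo_tool(
  slide=[
    [0,0,0],
    [0,0,0],
  ],
  turn=[0,0],
)

```text
t: 20.25
ee_pos: [560.2, -213.2, 203.0]
tool_rot: [-0.703, 0.703, -0.076, 0.077]
force: [-0.4, 0.1, -4.0]
grip_width: 12.5
```

```bash
python3 - <<'E'
from h import *
s=sense(); T=tool(s); c=capture("wrist"); print(s["ee_pos"],s["force"])
V=cloud(c,c["mount"]); ok=c["depth"]>0   # tool frame
m=ok&(abs(V[...,0])<9)&(abs(V[...,2])<32)&(V[...,1]>-14)&(V[...,1]<-4)
Q=V[m]; print(len(Q),Q.min(0).round(1),Q.max(0).round(1)); p=np.polyfit(Q[:,2],Q[:,1],1); print("slope deg along y",np.degrees(np.arctan(p[0])),"top",np.median(Q[:,1]))
m=ok&(abs(V[...,0])<9)&(V[...,2]>25)&(V[...,2]<70); Q=V[m]; h=np.histogram(Q[:,1],np.arange(-20,200,10)); print(h[0])
cv2.imwrite("pics/w4.png",c["frame"])
E
```

```text
[ 560.15625033 -213.2479013   202.9554839 ] [-0.42052611  0.05220953 -4.03684128]
3673 [ -8.9 -14.  -29.6] [ 9.  -4.1 30.4]
slope deg along y -0.43785695631208926 top -7.344788230064125
[  0 522 202  69  44  71 755 115  43  20  27  30  19  18  21 128  55  57
  14  18  10]
```

View pics/w4.png

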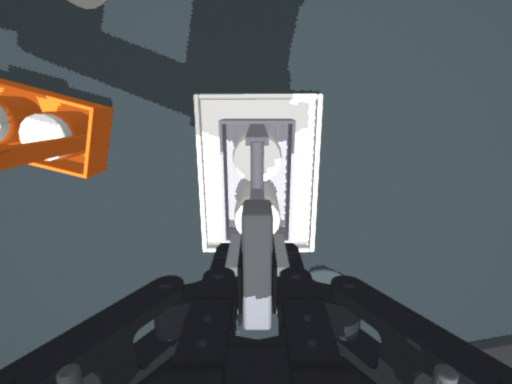

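Carrier is level (0.4°) and squarely inside the tray outline, about 8 mm above the floor. Final lowering.

>>> servo_tool(
  slide=[
    [0,0.001,0],
    [0,0.001,0],
    [0,0.001,0],
    [0,0.001,0],
    [0,0.001,0],
    [0,0.001,0],
    [0,0.001,0],
    [0,0,0],
    [0,0,0],
  ],
  turn=[0,0,0,0,0,0,0,0,0],
)

```text
t: 21.2
ee_pos: [560.0, -213.2, 195.6]
tool_rot: [-0.703, 0.703, -0.077, 0.077]
force: [-0.7, -0.5, -4.6]
grip_width: 12.8
```

>>> servo_tool(
  slide=[
    [0,0.0005,0],
    [0,0.0005,0],
    [0,0,0],
    [0,0,0],
  ],
  turn=[0,0,0,0],
)

```text
t: 21.6
ee_pos: [560.3, -213.1, 195.3]
tool_rot: [-0.703, 0.703, -0.076, 0.077]
force: [-1.1, 3.7, 7.4]
grip_width: 13.0
```

>>> servo_tool(
  slide=[
    [0,-0.0003,0],
    [0,0,0],
    [0,0,0],
  ],
  turn=[0,0,0],
)

```text
t: 21.9
ee_pos: [560.2, -213.1, 195.3]
tool_rot: [0.703, -0.703, 0.076, -0.077]
force: [-0.8, 2.6, 7.1]
grip_width: 13.1
```

>>> servo_tool(
  slide=[
    [0,0,0],
    [0,0,0],
    [0,0,0],
    [0,0,0],
    [0,0,0],
    [0,0,0],
    [0,0,0],
    [0,0,0],
  ],
  turn=[0,0,0,0,0,0,0,0],
  hand=90,
)

```text
t: 22.7
ee_pos: [560.0, -213.2, 194.9]
tool_rot: [0.703, -0.703, 0.077, -0.077]
force: [0.7, 0.5, -0.2]
grip_width: 55.1
```

Released, with no force left on the tool. Retreat upwards.

>>> servo_tool(
  slide=[
    [0,-0.004,0],
    [0,-0.01,0],
    [0,-0.015,0],
    [0,-0.02,0],
    [0,-0.02,0],
    [0,-0.02,0],
    [0,-0.02,0],
    [0,-0.02,0],
    [0,-0.01,0],
    [0,-0.005,0],
    [0,0,0],
    [0,0,0],
  ],
  turn=[0,0,0,0,0,0,0,0,0,0,0,0],
)

```text
t: 23.9
ee_pos: [559.7, -213.0, 338.2]
tool_rot: [0.703, -0.703, 0.077, -0.076]
force: [-0.3, 0.1, -0.4]
grip_width: 55.3
```

```bash
python3 - <<'E'
from h import *
s=sense(); T=tool(s); print(s["t"],s["ee_pos"],s["force"])
c=capture("wrist"); a=capture("scene")
W=cloud(c,T@c["mount"]); ok=c["depth"]>0
m=ok&(W[...,2]>186)&(W[...,2]<215)&(abs(W[...,0]-560)<45)&(abs(W[...,1]+213)<60); Q=W[m]; print("grip",cv2.minAreaRect(Q[:,:2].astype(np.float32)),np.percentile(Q[:,2],[5,50,95]).round(1))
t=Q[Q[:,2]>np.median(Q[:,2])-3]; A=np.c_[t[:,:2]-t[:,:2].mean(0),np.ones(len(t))]; print("tilt",np.degrees(np.linalg.lstsq(A,t[:,2],rcond=None)[0][:2]))
m=ok&(W[...,2]>38)&(W[...,2]<50)&(abs(W[...,0]-560)<70)&(abs(W[...,1]+213)<90); Q=W[m]; print("rim",cv2.minAreaRect(Q[:,:2].astype(np.float32)),np.median(Q[:,2]))
A0=pickle.load(open("c0.pkl","rb"))[0]["frame"]
i=cv2.resize(a["frame"],(640,480)); cv2.imwrite("pics/end.png",i)
E
```

```text
23.9 [ 559.67052265 -213.01676376  338.16381293] [-0.30185587  0.14854099 -0.42965482]
grip ((561.05224609375, -210.4507293701172), (58.996097564697266, 13.815752029418945), 77.39622497558594) [200.1 202.1 203.2]
tilt [ 1.54146728 -0.54937243]
rim ((560.7012939453125, -210.82931518554688), (121.10857391357422, 70.10536193847656), 77.58497619628906) 44.28618373093451
```

View pics/end.png

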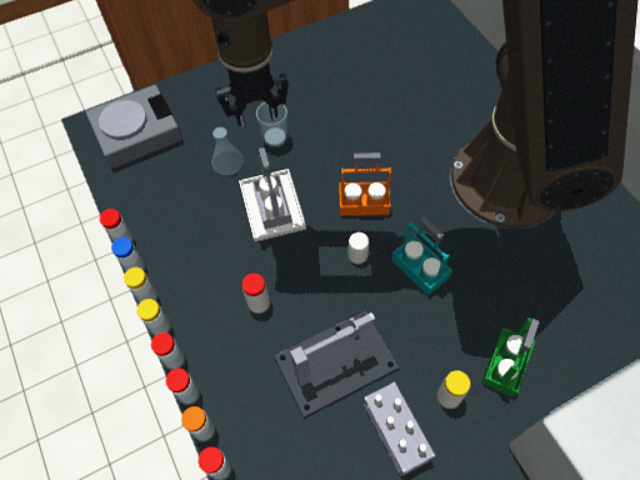

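The final view shows the carrier standing in the tray at (270,205), the empty stand at (335,365), and the other glassware where it was. The basket rim is at z 44–45 and the block top at 203, so it sits flat on the 5 mm floor.

```bash
python3 -c "
from station import job_done; print(job_done())"
```

```text
the job is handed in; nothing more can be done
None
```

The carrier is off the hook and standing flat and upright in the white tray. I handed the job in at about 24 s of the 72 s.

- **Keeper:** I gripped the grey block and pressed the keeper back with the carrier's bar. It met the hard stop after about 28 mm of travel, with a highest force reading of 8.4 N against the 20 N limit.
- **Lift and draw-off:** I raised the bar 27 mm past the horn and drew the carrier about 119 mm to the stand's −x. I then carried it over and lowered it until it touched the tray floor.
- **Set-down:** One end touched slightly before the other (the carrier was about 0.4° off level). The reading at contact was about +7 N up, after the carrier's roughly 4 N hanging weight. After release no force was left on the tool.
- **Last checks:**
  - The basket rim is at z 44.3 mm and the block top at 202–203 mm, as expected on the 5 mm floor.
  - The carrier's centre (561, −211) is about 3 mm or less from the tray's, and its yaw agrees within 0.3°.
  - In the final picture the stand is empty and the other glassware looks unmoved.
- **Disagreement:** A tilt fit on the narrow block top read 1.5° and 0.5°. I put this down to depth noise over its 14 mm width and did not check it further.

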